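# Shut the bench air valve and hold the recessed reset in

### The job

The air controller on the gilding bench has tripped. First shut the bench air valve: swing its lever a quarter turn clockwise (seen from above) until it stands across the pipe, fully against its stop. Then take the stylus from its wooden block, reach its steel rod down through the collared hole in the top of the grey control box and push the recessed reset button all the way in. Finish while still gripping the stylus and holding the button down, with the valve still shut, and leave the jar, the tin and the sanding block where they are.

Things in the scene. Friction and masses are not known exactly. Their poses are not given: they have to be found in the camera images.
- valve_hinge (a point): Vertical axis of the air valve's lever, at the lever's mid-thickness, 112 mm above the bench. The valve (brass body on steel pipe, 83 mm high below the lever's stem) is fixed; its pipe reaches 92 mm to one side of the axis, down to a flange, and 72 mm to the other. Valve, control box and wooden block stand in any order, left, middle or right.
- lever_grip (a point): Middle of the lever's black rubber sleeve, 70 mm from the axis. Sleeve 62 mm long (38 to 100 mm from the axis), 20 mm wide, 14 mm high (105 to 119 mm above the bench), free underneath down to the pipe (top at 75 mm).
- valve_lever (a joint): Angle of the lever, rad: 0 = open (above the pipe's 72 mm side), 1.571 = shut (across the pipe, at its stop), growing clockwise seen from above. Starts between 0 and 0.5. It stays where it is left; about 0.2 N m turns it (3 N at the sleeve).
- aperture (a point): Centre of the mouth of the reset hole, at the top of a steel collar (32 mm across, 3 mm high) on the grey control box (130 x 110 x 80 mm, fixed), 83 mm above the bench. Hole vertical, round, 20 mm across. The white button inside, 17 mm across, has its top 33 mm below the mouth at rest. A round gauge, 44 mm across, 7 mm high, lies 59 mm from the hole.
- button_cap (a joint): Travel of the reset button, m: 0 = out, 0.006 = all the way in (down). A spring pushes it back: about 2 N to start it, 6 N at the bottom.
- stylus: The stylus, loose, about 60 g: a round dark wooden handle, 24 mm across, 70 mm long, and below it a steel rod, 9 mm across, 60 mm long. Origin at the rod's free end, z towards the handle. It starts upright, the handle's lower face resting on a wooden block (90 x 90 mm, 65 mm high, fixed), the rod in its 14 mm hole.
- stylus_mid (a point): Centre of the stylus's wooden handle, 95 mm from the rod's free end; 100 mm above the bench at the start (handle from 65 to 135 mm).
- stylus_tip (a point): Free end of the stylus's steel rod.
- jar: Bystander: closed jar, 64 mm across, 75 mm high; origin under its centre.
- tin: Bystander: tin, 68 mm across, 85 mm high; origin under its centre.
- sanding_block: Bystander: cork sanding block, 90 x 60 x 28 mm; origin under its centre.
There are look-alikes about, which are no part of the job. Of the things shaped like the stylus, the wooden one is meant.

How it is judged:
On the way, in this order (a step that is already met when the one before it is completed fails the run):
1. the valve lever is shut, against its stop (value of joint valve_lever above 1.48 rad), for 0.2 s.
2. the gripped stylus holds the reset button in (value of joint button_cap above 0.0045 m and contact force between stylus and button_cap above 1.5 N and contact force between the fingers and stylus above 2 N), for 0.3 s.
At the end, for the whole second after the job is handed in: The valve lever is within 5 degrees of its shut stop; the reset button is in by more than 4.5 of its 6 mm, pushed by the stylus with more than 1.5 N, and the fingers still grip the stylus (all of step 2 and value of joint valve_lever above 1.48 rad); the arm keeps its last pose, push and grip.
It fails at once if the reset button is pressed before the valve is shut (value of joint button_cap above 0.003 m and value of joint valve_lever below 1.4 rad).
It fails at once if the jar is pushed more than 30 mm away (distance of jar from where it was at the start of the episode above 0.03 m).
It fails at once if the tin is pushed more than 30 mm away (distance of tin from where it was at the start of the episode above 0.03 m).
It fails at once if the sanding block is pushed more than 30 mm away (distance of sanding_block from where it was at the start of the episode above 0.03 m).
It also fails if it takes over 58 s, if anything falls off the work surface, if the arm or the gripper's body presses on something with over 40 N, if the wrist force passes 120 N, or if a joint passes its speed limit or range.

### The arm

A 6-joint arm with a two-finger parallel gripper is mounted at the origin on the work surface. World frame = base frame: x ahead of the robot, y to its left, z up, the work surface at z = 0. Lengths are in m, angles in rad, forces in N, time in s.
With the tool pointing down it reaches from about 0.375 to 0.975 m from the base axis. Payload 3.8 kg.
Tool frame: the origin (TCP) lies on the centre line of the jaws, within the pads' length; the fingertips stand 14 mm ahead of it and the grasp point (between the pads) lies 5 mm behind it; z points along the fingers, x is the direction in which the jaws open and shut, and the axes are right-handed (so a half turn about z gives the same grasp; the last joint's range is limited). The gripper opens to 85 mm and grips with 20 to 120 N. Pads are 22 mm wide; open, the fingers measure 114 mm over their backs; the gripper's body (76 mm by 85 mm) begins 54 mm behind the grasp point. The pads swing forward as they close: fully open they stand 13 mm farther back than shut.
Start: joints at [-1.38, 0.264, 1.604, -0, 1.274, -0.037], TCP at [0.152, -0.658, 0.245] pointing down, gripper open.
Joint ranges: [-2.63, 2.63], [-0.94, 2.18], [0.31, 2.57], [-1.31, 4.45], [0, 2.66], [-2.55, 2.55]. Speed limits (rad/s): [2.57, 2.57, 3.14, 3.14, 3.14, 3.14].

### API

Orientations are given as a rotation vector (axis times angle).
In Python, from workcell import bot gives the robot as it stands. The module is installed in compiled form; this text tells all that it offers.
- The arm moves only by the tool arm_command, never from a script. Its argument "steps" is one flat list of numbers, 7 for each row, row after row: the shift along the tool's x, y, z in units of 30 mm (1.0 is 30 mm), then the turn, a rotation vector about the tool's x, y, z in units of 6 degrees (1.0 is 6 degrees), then the opening, from 0 (shut) to 1 (fully open). In form: [tx, ty, tz, ax, ay, az, fingers, tx, ty, tz, ax, ay, az, fingers, ...]. A call has 1 to 10 rows; each row shifts and turns the commanded pose from where the row before left it, along the tool's axes as they then stand; what a row does not reach is not made up. A row lasts 1/8 s, in which the tool goes at most 62.5 mm and 10.7 degrees, less where a joint would pass 70% of its speed; a pose out of reach is approached as far as the arm can. A call is refused whole if a number of a shift passes 1 or a number of a turn 1, either way. A call with a gripper value outside its range is refused whole. The fingers move at their own pace and stop on an object; "squeeze" is the grip in N (left out, the last holds). Time passes only in rows, so rows that do not move let the fingers close. It gives the time, the measured TCP pose, the force and the opening at its end, in the units of the state.
- bot.read_state(): the state, without advancing time (a new reading comes with each control period).
- bot.read_camera(name): name is "scene" or "side" or "wrist"; returns a dict with "img" (420x560x3 uint8, red, green, blue), "camera_matrix" (3x3 intrinsics, pixels), "k1" (the pictures are not rectified: a ray, as slopes to the right and down, at radius r is drawn at 1 + k1 r^2 times it, then the intrinsics apply), "pose" (4x4, takes a point from camera to world coordinates); the wrist camera has in their place "T_tool_cam" (4x4, takes a point from camera to tool coordinates, whose origin is the TCP and whose axes are the tool frame's). Camera axes: x right, y down, z forward; pixel columns grow to the right and rows downward; lengths in m; the calibration is good to about 2 mm. A picture is of the moment at which its call begins: read the wrist's pose just before it. There is no depth.
- bot.finish_job(): hands the job in, once; it reports no verdict.
The state is a dict: "time": time; "q": joint angles; "joint_vel": joint speeds; "joint_torque": joint torques, N m; "tool_pos": TCP position; "tcp_rot": TCP orientation; "wrist_force": force on the tool from outside, world axes, zero at the start; "torque": the same for the moment, N m; "width": opening from 0.0 (shut) to 1.0 (fully open).
Only numpy, scipy, OpenCV 4.12 (cv2) and the standard library are available. Lean on these libraries where they do the work, as an engineer would, in place of code of your own. Each camera call takes 0.05 s, during which the arm holds its last target.

## Working session

There is one attempt and no reset: what is moved stays moved. The work goes in short steps, Python scripts to look and compute and a tool call to move; the robot and the scene stay as the last step left them, time stands still between calls to the robot, and variables do not carry over. Pictures are saved under pics/ and viewed, and the job is handed in when it is done.

Besides the shell and the picture viewer there is one more tool, called after "Emit:" as a command line: name --argument value ..., lists and objects as JSON in quotes. arm_command: Moves the arm, as the interface text tells. Its arguments: {"type":"object","properties":{"steps":{"type":"array","items":{"type":"number"}},"squeeze":{"type":"number"}},"required":["steps"]}

```bash
mkdir -p pics
python3 - <<'E'
from workcell import bot
import cv2
s=bot.read_state();print(s)
for n in ["scene","side","wrist"]:
    c=bot.read_camera(n);cv2.imwrite(f"pics/{n}0.png",c["img"][:,:,::-1])
    print(n,c["camera_matrix"],c["k1"],c.get("pose",c.get("T_tool_cam")))
E
```

```text
{'time': 0.0, 'q': array([-1.37991425e+00,  2.64768358e-01,  1.60540183e+00, -1.24867706e-05,
        1.27372309e+00, -3.68990734e-02]), 'joint_vel': array([-0.00086158, -0.00098947, -0.00046841, -0.00027703, -0.00054761,
       -0.00103222]), 'joint_torque': array([ 6.75673509e-04, -5.15111840e+01, -3.67313397e+01,  1.92125990e-04,
        1.28903883e-02, -8.53238813e-07]), 'tool_pos': array([ 0.15228409, -0.65685687,  0.24393674]), 'tcp_rot': array([-2.45834233,  1.95366425,  0.00275522]), 'wrist_force': array([-0.60761811, -1.03743802, -0.04510247]), 'torque': array([ 0.00941897, -0.05484005, -0.02302635]), 'width': 1.0010267739207084}
scene [[390.43391898   0.         275.65788862]
 [  0.         390.43391898 208.39942382]
 [  0.           0.           1.        ]] -0.05363318218543588 [[ 0.82980294  0.45031951 -0.32960496  0.78556534]
 [ 0.55780457 -0.65155477  0.51413076 -0.39335915]
 [ 0.01676743 -0.61048237 -0.79185234  0.66075825]
 [ 0.          0.          0.          1.        ]]
side [[532.07229927   0.         280.61947395]
 [  0.         532.07229927 210.45834554]
 [  0.           0.           1.        ]] -0.09436695723969526 [[-0.93055606 -0.20736149  0.30177247  0.26446982]
 [-0.36613393  0.51939388 -0.7721243   0.75647335]
 [ 0.00337007 -0.82899409 -0.5592472   0.64130135]
 [ 0.          0.          0.          1.        ]]
wrist [[349.0196496    0.         280.88744286]
 [  0.         349.0196496  212.12412966]
 [  0.           0.           1.        ]] -0.06609116033435843 [[ 9.99998647e-01  5.21742047e-04  1.56029793e-03  3.68222268e-05]
 [-9.74292334e-04  9.52002103e-01  3.06089933e-01 -7.68109372e-02]
 [-1.32570692e-03 -3.06091039e-01  9.52001323e-01 -1.29388847e-01]
 [ 0.00000000e+00  0.00000000e+00  0.00000000e+00  1.00000000e+00]]
```

View pics/scene0.png

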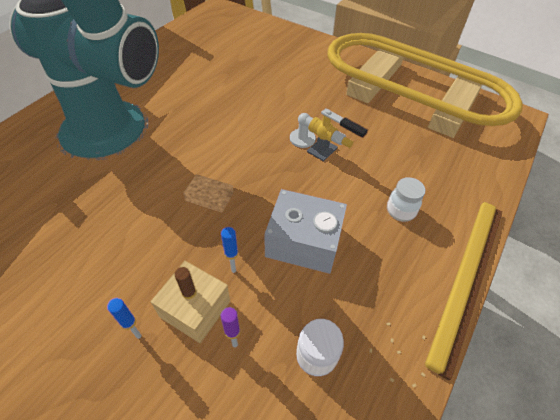

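View pics/side0.png

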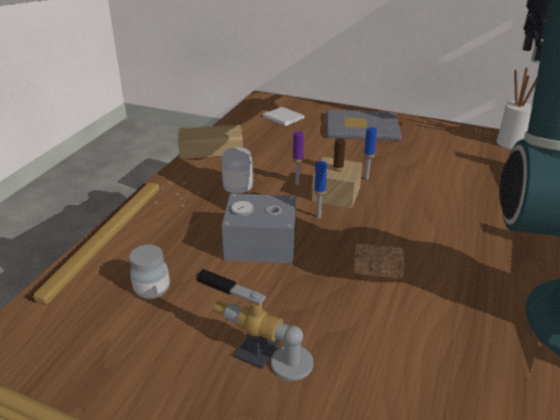

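View pics/wrist0.png

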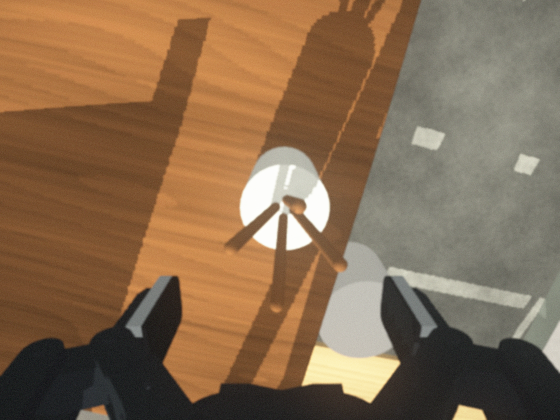

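The scene view shows the valve (top, ~(320,130)), the grey box (~(305,230)) and the wooden block with the dark stylus (~(190,295)), with three coloured look-alikes around the block. I'll zoom in to pick points.

Run:
```python
import cv2
a=cv2.imread("pics/scene0.png");b=cv2.imread("pics/side0.png")
cv2.imwrite("pics/z1.png",cv2.resize(a[90:290,170:370],None,fx=3,fy=3,interpolation=cv2.INTER_CUBIC))
cv2.imwrite("pics/z2.png",cv2.resize(a[210:390,100:360],None,fx=3,fy=3,interpolation=cv2.INTER_CUBIC))
cv2.imwrite("pics/z3.png",cv2.resize(b[190:390,120:340],None,fx=3,fy=3,interpolation=cv2.INTER_CUBIC))
cv2.imwrite("pics/z4.png",cv2.resize(b[110:290,200:420],None,fx=3,fy=3,interpolation=cv2.INTER_CUBIC))
```

```text
(no output)
```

View pics/z1.png

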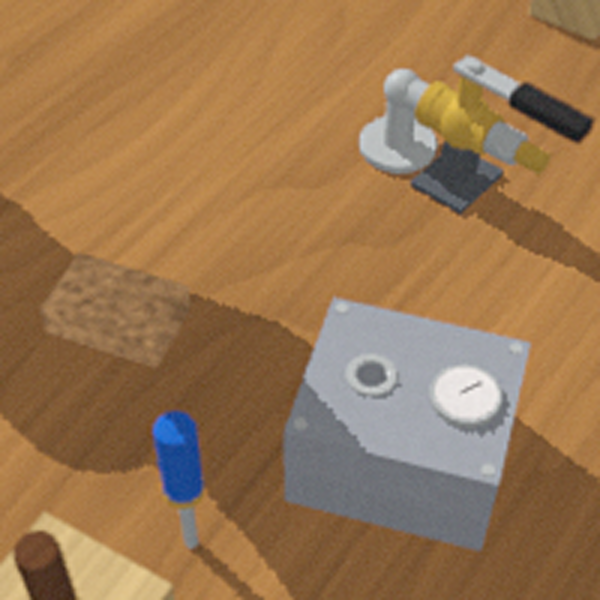

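View pics/z2.png

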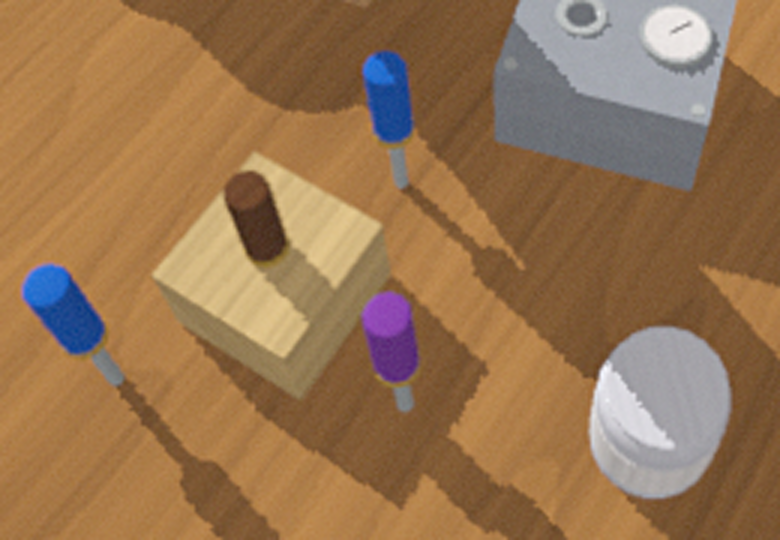

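View pics/z3.png

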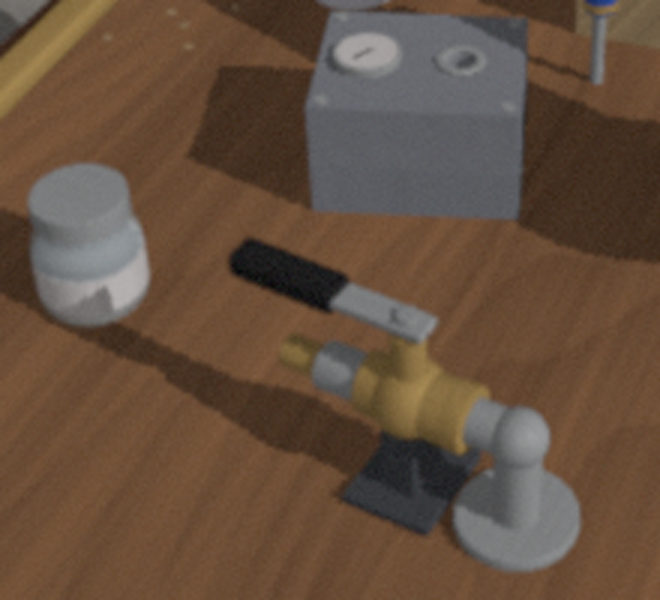

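View pics/z4.png

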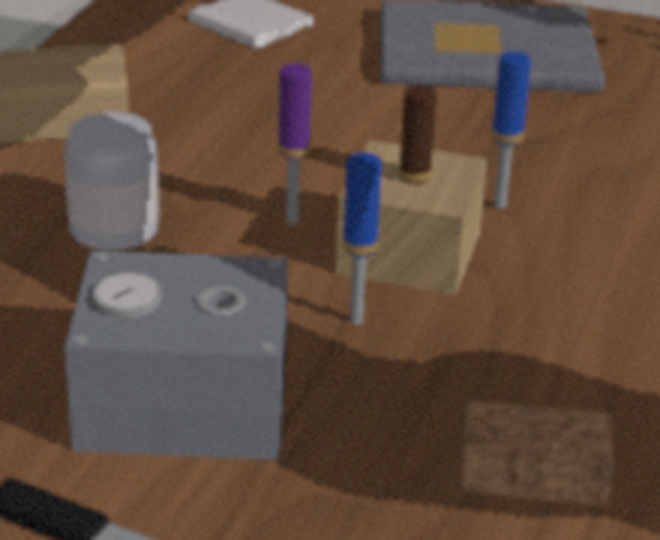

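```bash
cat > h.py <<'E'
from workcell import bot
import cv2,numpy as np
from scipy.optimize import least_squares
from scipy.spatial.transform import Rotation as R
def ray(c,uv,P=None):
    K=c["camera_matrix"];d=np.array([(uv[0]-K[0,2])/K[0,0],(uv[1]-K[1,2])/K[1,1]])
    s=d.copy()
    for _ in range(20): s=d/(1+c["k1"]*(s@s))
    P=c["pose"] if P is None else P
    v=P[:3,:3]@np.array([s[0],s[1],1]);return P[:3,3],v/np.linalg.norm(v)
def plane(c,uv,z,P=None):
    o,v=ray(c,uv,P);return o+v*(z-o[2])/v[2]
def tri(rs):
    A=sum(np.eye(3)-np.outer(v,v) for o,v in rs);b=sum((np.eye(3)-np.outer(v,v))@o for o,v in rs)
    p=np.linalg.solve(A,b);return p,[np.linalg.norm((np.eye(3)-np.outer(v,v))@(p-o)) for o,v in rs]
def wristP(c,s):
    T=np.eye(4);T[:3,:3]=R.from_rotvec(s["tcp_rot"]).as_matrix();T[:3,3]=s["tool_pos"];return T@c["T_tool_cam"]
def proj(c,p,P=None):
    P=c["pose"] if P is None else P
    q=P[:3,:3].T@(np.asarray(p)-P[:3,3]);s=q[:2]/q[2];s=s*(1+c["k1"]*(s@s));K=c["camera_matrix"]
    return s*K[0,0]+K[:2,2]
E
python3 - <<'E'
from h import *
np.set_printoptions(precision=4,suppress=True)
S=bot.read_camera("scene");D=bot.read_camera("side")
o={1:(170,90),2:(100,210),3:(120,190),4:(200,110)}
def px(k,u,v): return ((u+.5)/3-.5+o[k][0],(v+.5)/3-.5+o[k][1])
L=[("hingetop",px(1,474,67),px(3,402,316),.117),("sleeve",px(1,551,111),px(3,288,273),.112),
("sl_near",px(1,520,97),px(3,338,293),.112),("sl_far",px(1,583,127),px(3,240,255),.112),
("collar",px(1,372,375),px(3,462,60),.083),("gauge",px(1,467,392),px(3,366,51),.087),
("stytop",px(2,247,187),px(4,419,91),.135),("stybot",px(2,268,258),px(4,416,177),.065),
("blueA",px(2,403,186),px(4,357,322),0),("blueAtop",px(2,384,66),px(4,365,160),.13),
("blueB",px(2,118,383),px(4,502,206),0),("blueBtop",px(2,47,284),px(4,516,58),.13),
("purp",px(2,405,408),px(4,292,222),0),("purptop",px(2,386,313),px(4,295,70),.13),
("blockcornerR",px(2,382,228),px(4,457,290),.065),("blockL",px(2,153,275),(0,0),.065),("blockT",px(2,256,152),(0,0),.065),("blockB",px(2,287,357),(0,0),.065),
("boxTL",px(1,335,298),(0,0),.08),("boxTR",px(1,528,342),(0,0),.08),("boxBR",px(1,498,487),(0,0),.08),("boxBL",px(1,288,432),(0,0),.08),
("flange",px(1,397,148),px(3,516,515),.004),("tin",(320,338),px(4,112,140),.085),("jar",(411,190),px(3,80,190),.075)]
for n,a,b,z in L:
    p,r=tri([ray(S,a),ray(D,b)])
    print(n,p,np.round(r[0],4),plane(S,a,z)[:2],plane(D,b,z)[:2])
E
```

```text
hingetop [0.5041 0.247  0.1162] 0.0004 [0.5042 0.2459] [0.5041 0.2479]
sleeve [0.5709 0.2379 0.114 ] 0.0006 [0.5707 0.2406] [0.5715 0.2357]
sl_near [0.5438 0.2404 0.112 ] 0.0018 [0.5454 0.2413] [0.542  0.2397]
sl_far [0.5982 0.2354 0.1148] 0.0002 [0.597  0.2384] [0.6002 0.2327]
collar [ 0.5797 -0.0117  0.0829] 0.0009 [ 0.5806 -0.0114] [ 0.5788 -0.012 ]
gauge [0.6363 0.0073 0.0875] 0.0003 [0.6364 0.0078] [0.6364 0.0065]
stytop [ 0.5189 -0.2338  0.1371] 0.0002 [ 0.518  -0.2331] [ 0.5198 -0.2381]
stybot [ 0.5194 -0.2384  0.0644] 0.0018 [ 0.5214 -0.238 ] [ 0.5178 -0.2391]
blueA [ 0.5282 -0.1356 -0.0007] 0.0017 [ 0.5301 -0.1353] [ 0.5266 -0.1358]
blueAtop [ 0.5268 -0.134   0.131 ] 0.0004 [ 0.5268 -0.1334] [ 0.527  -0.1361]
blueB [ 0.4714 -0.3293  0.0004] 0.0023 [ 0.4735 -0.3285] [ 0.4698 -0.3321]
blueBtop [ 0.4708 -0.3267  0.1304] 0.0009 [ 0.4715 -0.3264] [ 0.4704 -0.3287]
purp [ 0.6164 -0.2467 -0.    ] 0.0005 [ 0.6168 -0.2465] [ 0.6159 -0.247 ]
purptop [ 0.6155 -0.2448  0.1311] 0.0001 [ 0.6151 -0.2445] [ 0.6163 -0.2469]
blockcornerR [ 0.5016 -0.1759  0.0009] 0.0362 [ 0.5617 -0.1882] [ 0.4505 -0.1047]
blockL [ 0.899  -0.1592  0.496 ] 0.2785 [ 0.4766 -0.2813] [ 2.6504 -1.3211]
blockT [ 0.8731 -0.1315  0.4743] 0.2709 [ 0.4712 -0.1916] [ 2.6504 -1.3211]
blockB [ 0.8978 -0.1532  0.4691] 0.2711 [ 0.5667 -0.2746] [ 2.6504 -1.3211]
boxTL [ 0.8112 -0.0185  0.4215] 0.2311 [0.5262 0.0297] [ 2.5883 -1.267 ]
boxTR [0.8384 0.0082 0.3967] 0.2019 [0.6473 0.0691] [ 2.5883 -1.267 ]
boxBR [ 0.8708 -0.0434  0.3952] 0.2154 [ 0.683  -0.0364] [ 2.5883 -1.267 ]
boxBL [ 0.8448 -0.0682  0.4271] 0.2434 [ 0.561  -0.0738] [ 2.5883 -1.267 ]
flange [0.4439 0.2506 0.003 ] 0.0006 [0.4449 0.2498] [0.443 0.251]
tin [ 0.7363 -0.1829  0.08  ] 0.0 [ 0.7368 -0.1847] [ 0.7321 -0.1745]
jar [0.7374 0.1796 0.0738] 0.0007 [0.7381 0.179 ] [0.7356 0.1807]
```

```bash
cat > plan.py <<'E'
from h import *
def plan(wps,pose=None):
    """wps: list of (xyz,yaw,nrows,grip)"""
    s=bot.read_state()
    if pose is None: pose=(s["tool_pos"],R.from_rotvec(s["tcp_rot"]))
    p,r=np.array(pose[0]),pose[1];rows=[]
    for xyz,yaw,n,g in wps:
        xyz=np.array(xyz);rt=R.from_euler("z",yaw)*R.from_rotvec([np.pi,0,0]);r0=r;p0=p
        dr=(r0.inv()*rt).as_rotvec()
        for i in range(1,n+1):
            pt=p0+(xyz-p0)*i/n; rr=r0*R.from_rotvec(dr*i/n)
            t=np.round(r.inv().apply(pt-p)/.03,2);a=np.round(np.rad2deg((r.inv()*rr).as_rotvec())/6,2)
            p=p+r.apply(t*.03);r=r*R.from_rotvec(np.deg2rad(a*6))
            rows.append(list(t+0.)+list(a+0.)+[g])
    R_=np.array(rows);print("max",abs(R_[:,:6]).max(),"rows",len(rows),"end",p,r.as_rotvec())
    for k in range(0,len(rows),10): print("[",", ".join(f"{x:g}" for r_ in rows[k:k+10] for x in r_),"]")
E
python3 - <<'E'
from plan import *
plan([((.40,-.35,.25),0,20,0),((.582,.285,.25),0,26,0)])
E
```

```text
max 0.82 rows 46 end [0.58200553 0.28493006 0.25004895] [ 3.14139445e+00 -7.49815667e-04  2.22476543e-04]
[ -0.41, -0.52, -0.01, 0, 0, -0.64, 0, -0.37, -0.54, -0.01, 0, 0, -0.64, 0, -0.33, -0.57, -0.01, 0, 0, -0.64, 0, -0.29, -0.59, 0, 0, 0, -0.64, 0, -0.26, -0.6, -0.01, 0, 0, -0.65, 0, -0.21, -0.63, -0.01, 0, 0, -0.64, 0, -0.17, -0.63, -0.01, 0, 0, -0.64, 0, -0.13, -0.65, -0.01, 0, 0, -0.64, 0, -0.08, -0.65, -0.01, 0, 0, -0.64, 0, -0.04, -0.65, 0, 0, 0, -0.64, 0 ]
[ 0, -0.66, -0.01, -0.01, 0, -0.64, 0, 0.05, -0.66, -0.01, 0, 0, -0.64, 0, 0.09, -0.65, -0.01, 0, 0, -0.65, 0, 0.14, -0.64, -0.01, 0, 0.01, -0.64, 0, 0.18, -0.63, -0.01, 0, 0, -0.64, 0, 0.22, -0.62, -0.01, 0, 0, -0.64, 0, 0.26, -0.61, -0.01, 0, 0, -0.64, 0, 0.31, -0.58, -0.01, 0, 0, -0.64, 0, 0.34, -0.56, -0.01, 0, 0, -0.64, 0, 0.37, -0.54, -0.01, 0, 0, -0.64, 0 ]
[ 0.23, -0.81, 0, 0, 0, 0, 0, 0.24, -0.82, 0, 0, 0, 0, 0, 0.23, -0.81, 0, 0, 0, 0, 0, 0.23, -0.82, 0, 0, 0, 0, 0, 0.24, -0.81, 0, 0, 0, 0, 0, 0.23, -0.82, 0, 0, 0, 0, 0, 0.23, -0.81, 0, 0, 0, 0, 0, 0.23, -0.81, 0, 0, 0, 0, 0, 0.24, -0.82, 0, 0, 0, 0, 0, 0.23, -0.81, 0, 0, 0, 0, 0 ]
[ 0.23, -0.82, 0, 0, 0, 0, 0, 0.24, -0.81, 0, 0, 0, 0, 0, 0.23, -0.82, 0, 0, 0, 0, 0, 0.23, -0.81, 0, 0, 0, 0, 0, 0.24, -0.81, 0, 0, 0, 0, 0, 0.23, -0.82, 0, 0, 0, 0, 0, 0.23, -0.81, 0, 0, 0, 0, 0, 0.24, -0.82, 0, 0, 0, 0, 0, 0.23, -0.81, 0, 0, 0, 0, 0, 0.23, -0.82, 0, 0, 0, 0, 0 ]
[ 0.23, -0.81, 0, 0, 0, 0, 0, 0.24, -0.82, 0, 0, 0, 0, 0, 0.23, -0.81, 0, 0, 0, 0, 0, 0.23, -0.81, 0, 0, 0, 0, 0, 0.24, -0.82, 0, 0, 0, 0, 0, 0.23, -0.81, 0, 0, 0, 0, 0 ]
```

Emit:
arm_command --steps '[-0.41, -0.52, 0, 0, 0, -0.64, 0, -0.37, -0.54, 0, 0, 0, -0.64, 0, -0.33, -0.57, -0.01, 0, 0, -0.64, 0, -0.29, -0.59, 0, 0, 0, -0.64, 0, -0.26, -0.6, -0.01, 0, 0, -0.65, 0, -0.21, -0.63, -0.01, 0, 0, -0.64, 0, -0.17, -0.63, -0.01, 0, 0, -0.64, 0, -0.13, -0.65, -0.01, 0, 0, -0.64, 0, -0.08, -0.65, -0.01, 0, 0, -0.64, 0, -0.04, -0.65, 0, 0, 0, -0.64, 0]'

```text
time: 1.5
tool_pos: [0.2768, -0.5032, 0.2471]
tcp_rot: [-2.968, 1.03, -0.0]
wrist_force: [0.4, -0.4, 0.8]
width: -0.003
```

Emit:
arm_command --steps '[0, -0.66, -0.01, -0.01, 0, -0.64, 0, 0.05, -0.66, -0.01, 0, 0, -0.64, 0, 0.09, -0.65, -0.01, 0, 0, -0.65, 0, 0.14, -0.64, -0.01, 0, 0.01, -0.64, 0, 0.18, -0.63, -0.01, 0, 0, -0.64, 0, 0.22, -0.62, -0.01, 0, 0, -0.64, 0, 0.26, -0.61, -0.01, 0, 0, -0.64, 0, 0.31, -0.58, -0.01, 0, 0, -0.64, 0, 0.34, -0.56, -0.01, 0, 0, -0.64, 0, 0.37, -0.54, -0.01, 0, 0, -0.64, 0]'

```text
time: 2.75
tool_pos: [0.4008, -0.3494, 0.25]
tcp_rot: [3.14, 0.006, 0.001]
wrist_force: [-0.2, 0.2, 0.0]
width: -0.002
```

Emit:
arm_command --steps '[0.23, -0.81, 0, 0, 0, 0, 0, 0.24, -0.82, 0, 0, 0, 0, 0, 0.23, -0.81, 0, 0, 0, 0, 0, 0.23, -0.82, 0, 0, 0, 0, 0, 0.24, -0.81, 0, 0, 0, 0, 0, 0.23, -0.82, 0, 0, 0, 0, 0, 0.23, -0.81, 0, 0, 0, 0, 0, 0.23, -0.81, 0, 0, 0, 0, 0, 0.24, -0.82, 0, 0, 0, 0, 0, 0.23, -0.81, 0, 0, 0, 0, 0]'

```text
time: 4.0
tool_pos: [0.4703, -0.1048, 0.2497]
tcp_rot: [3.14, 0.003, 0.001]
wrist_force: [-0.3, 0.8, 0.4]
width: -0.002
```

Emit:
arm_command --steps '[0.23, -0.82, 0, 0, 0, 0, 0, 0.24, -0.81, 0, 0, 0, 0, 0, 0.23, -0.82, 0, 0, 0, 0, 0, 0.23, -0.81, 0, 0, 0, 0, 0, 0.24, -0.81, 0, 0, 0, 0, 0, 0.23, -0.82, 0, 0, 0, 0, 0, 0.23, -0.81, 0, 0, 0, 0, 0]'

```text
time: 4.88
tool_pos: [0.5191, 0.0662, 0.2494]
tcp_rot: [3.14, 0.003, 0.001]
wrist_force: [0.7, 0.1, -0.1]
width: 0.001
```

Run:
```python
from h import *
s=bot.read_state();c=bot.read_camera("wrist");cv2.imwrite("pics/w1.png",c["img"][:,:,::-1])
P=wristP(c,s);np.savez("w1.npz",P=P)
print(s["tool_pos"],[proj(c,p,P).round() for p in [(.504,.247,.116),(.571,.238,.119),(.58,-.012,.083)]])
```

```text
[0.51905457 0.06621233 0.24944002] [array([261., -61.]), array([363., -46.]), array([346., 273.])]
```

View pics/w1.png

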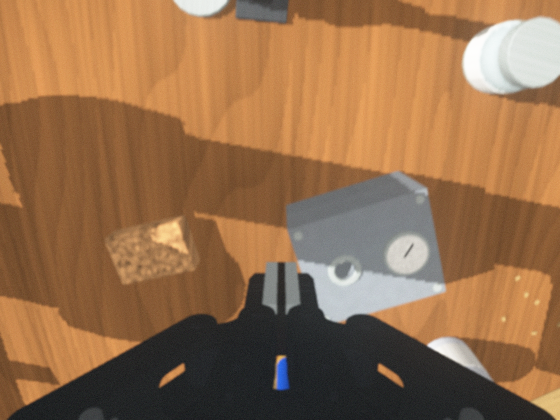

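The wrist view shows the collar at about (345,270) against a prediction of (346,273), so the two agree to 1–2 mm. Next I'll go past the lever and descend on its +y side.

Emit:
arm_command --steps '[0.26, -0.91, 0, 0, 0, 0, 0, 0.26, -0.91, 0, 0, 0, 0, 0, 0.26, -0.91, 0, 0, 0, 0, 0, 0.26, -0.91, 0, 0, 0, 0, 0, 0.26, -0.91, 0, 0, 0, 0, 0, 0.26, -0.91, 0, 0, 0, 0, 0, 0.26, -0.91, 0, 0, 0, 0, 0, 0.26, -0.91, 0, 0, 0, 0, 0, 0, 0, 0.4, 0, 0, 0, 0, 0, 0, 0.4, 0, 0, 0, 0]'

```text
time: 6.18
tool_pos: [0.5809, 0.2826, 0.224]
tcp_rot: [3.139, 0.001, -0.001]
wrist_force: [0.6, 0.6, -0.2]
width: -0.0
```

Run:
```python
from h import *
s=bot.read_state();c=bot.read_camera("wrist");cv2.imwrite("pics/w2.png",c["img"][:,:,::-1])
print(s["tool_pos"],s["q"])
c=bot.read_camera("scene");cv2.imwrite("pics/s2.png",c["img"][:,:,::-1])
```

```text
[0.58088716 0.28263364 0.2239739 ] [ 0.41525521  0.22428039  1.69245396 -0.00200554  1.22639643  0.415221  ]
```

View pics/s2.png

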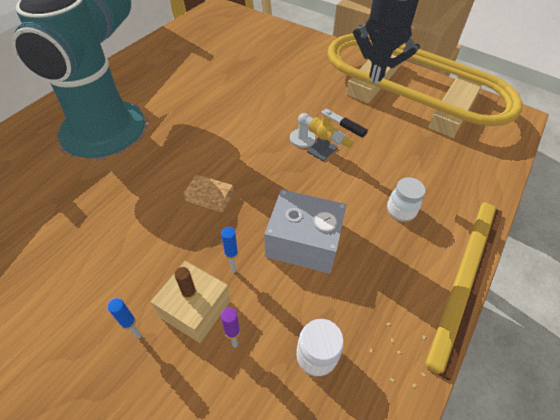

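Run:
```python
from h import *
S=bot.read_camera("scene")
for uv in [(350,97),(348,87),(368,100),(400,62)]: print(uv,plane(S,uv,0)[:2].round(3),plane(S,uv,.04)[:2].round(3))
```

```text
(350, 97) [0.462 0.477] [0.482 0.425]
(348, 87) [0.436 0.516] [0.458 0.461]
(368, 100) [0.509 0.495] [0.526 0.441]
(400, 62) [0.508 0.729] [0.525 0.661]
```

Emit:
arm_command --steps '[0, 0, 0.8, 0, 0, 0, 0, 0, 0, 0.8, 0, 0, 0, 0, 0, 0, 0.8, 0, 0, 0, 0, 0, 0, 0.8, 0, 0, 0, 0, 0, 0, 0.75, 0, 0, 0, 0, 0, 0, 0, 0, 0, 0, 0]'

```text
time: 7.08
tool_pos: [0.5799, 0.2814, 0.1047]
tcp_rot: [3.138, -0.002, -0.006]
wrist_force: [-0.1, -0.1, -0.2]
width: -0.002
```

Run:
```python
from plan import *
h=np.array([.504,.247]);p0=np.array([.582,.284])
# finger centre arc: contact radius 75 mm, offset normal
pts=[]
angs=np.linspace(-5,-93.5,14)
for a in angs:
    t=np.deg2rad(a);u=np.array([np.cos(t),np.sin(t)]);n=np.array([-u[1],u[0]])
    off=.010+ abs(n[0])*.0145+abs(n[1])*.011   # support of 29x22 rect
    pts.append(h+.073*u+n*off)
pts=np.array(pts);print(pts.round(3).tolist())
seq=np.vstack([[p0],pts]);d=np.diff(seq,axis=0)/.03
print(np.c_[d[:,0],-d[:,1]].round(2).tolist())
```

```text
[[0.579, 0.263], [0.58, 0.255], [0.581, 0.247], [0.581, 0.239], [0.58, 0.231], [0.578, 0.223], [0.575, 0.214], [0.571, 0.206], [0.565, 0.198], [0.559, 0.191], [0.551, 0.185], [0.543, 0.18], [0.533, 0.176], [0.525, 0.173]]
[[-0.11, 0.71], [0.06, 0.25], [0.03, 0.26], [-0.0, 0.27], [-0.03, 0.28], [-0.07, 0.28], [-0.1, 0.28], [-0.14, 0.27], [-0.18, 0.26], [-0.22, 0.24], [-0.25, 0.21], [-0.28, 0.18], [-0.31, 0.14], [-0.29, 0.1]]
```

Emit:
arm_command --steps '[-0.03, 0.61, 0, 0, 0, 0, 0, 0.06, 0.25, 0, 0, 0, 0, 0, 0.03, 0.26, 0, 0, 0, 0, 0, 0, 0.27, 0, 0, 0, 0, 0, -0.03, 0.28, 0, 0, 0, 0, 0, -0.07, 0.28, 0, 0, 0, 0, 0, -0.1, 0.28, 0, 0, 0, 0, 0, -0.14, 0.27, 0, 0, 0, 0, 0]'

```text
time: 8.07
tool_pos: [0.573, 0.2074, 0.1068]
tcp_rot: [3.14, -0.001, 0.001]
wrist_force: [0.8, 3.6, 0.2]
width: -0.002
```

Emit:
arm_command --steps '[-0.18, 0.26, 0, 0, 0, 0, 0, -0.22, 0.24, 0, 0, 0, 0, 0, -0.25, 0.21, 0, 0, 0, 0, 0, -0.28, 0.18, 0, 0, 0, 0, 0, -0.31, 0.14, 0, 0, 0, 0, 0]'

```text
time: 8.7
tool_pos: [0.5356, 0.1766, 0.107]
tcp_rot: [3.14, -0.001, 0.002]
wrist_force: [2.7, 2.3, -0.4]
width: 0.002
```

Run:
```python
from h import *
s=bot.read_state();print(s["tool_pos"],s["wrist_force"],s["torque"])
c=bot.read_camera("scene");a=c["img"][:,:,::-1];b=bot.read_camera("side")["img"][:,:,::-1]
o=np.hstack([cv2.resize(a[70:200,260:390],(400,400)),cv2.resize(b[250:400,160:310],(400,400))]);cv2.imwrite("pics/s3.png",o)
```

```text
[0.53556072 0.17660272 0.10696498] [ 2.70741968  2.34024596 -0.39680457] [ 0.34749439 -0.37626396 -0.03037685]
```

View pics/s3.png

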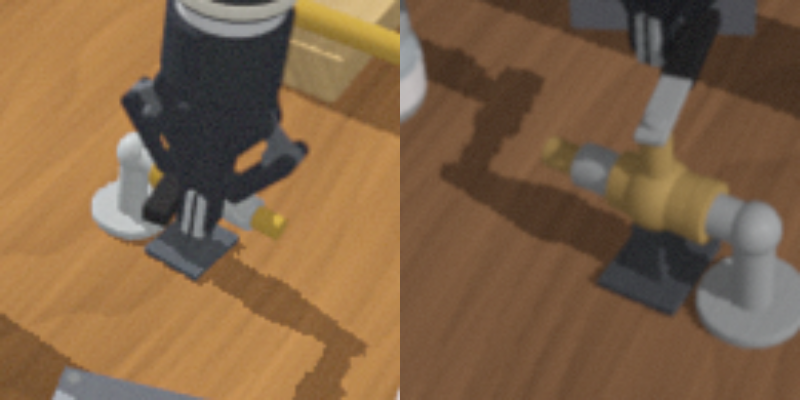

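The lever is following the finger with about 3.6 N. I'll keep pushing in -x until the stop shows as a rise in force.

Emit:
arm_command --steps '[-0.29, 0.1, 0, 0, 0, 0, 0, -0.15, 0.02, 0, 0, 0, 0, 0, 0, 0, 0, 0, 0, 0, 0]'

```text
time: 9.18
tool_pos: [0.522, 0.1732, 0.1067]
tcp_rot: [3.14, -0.0, -0.001]
wrist_force: [0.1, 0.2, -0.5]
width: 0.001
```

Emit:
arm_command --steps '[-0.15, 0.0, 0, 0, 0, 0, 0, 0, 0, 0, 0, 0, 0, 0]'

```text
time: 9.43
tool_pos: [0.5182, 0.1731, 0.1068]
tcp_rot: [3.14, -0.0, 0.001]
wrist_force: [3.0, -1.7, -0.2]
width: -0.002
```

Emit:
arm_command --steps '[-0.1, 0.0, 0, 0, 0, 0, 0, 0, 0, 0, 0, 0, 0, 0]'

```text
time: 9.68
tool_pos: [0.5179, 0.1731, 0.1071]
tcp_rot: [3.14, -0.0, 0.01]
wrist_force: [10.7, -2.9, -5.1]
width: 0.002
```

Emit:
arm_command --steps '[-0.15, 0.0, 0, 0, 0, 0, 0, 0, 0, 0, 0, 0, 0, 0, 0, 0, 0, 0, 0, 0, 0]'

```text
time: 10.05
tool_pos: [0.5175, 0.1731, 0.1074]
tcp_rot: [3.141, 0.0, 0.024]
wrist_force: [23.2, -4.0, -14.8]
width: -0.002
```

Emit:
arm_command --steps '[1, 0, 0, 0, 0, 0, 0, 0.7, 0, 0, 0, 0, 0, 0, 0, 0, -1, 0, 0, 0, 0, 0, 0, -1, 0, 0, 0, 0.3, 0, 0, -1, 0, 0, 0, 0.6, 0, 0, -0.7, 0, 0, 0, 0.8]'

```text
time: 10.8
tool_pos: [0.5608, 0.1738, 0.2187]
tcp_rot: [3.141, -0.001, -0.002]
wrist_force: [0.1, -0.0, 0.1]
width: 0.642
```

Run:
```python
from h import *
s=bot.read_state();print(s["tool_pos"],s["wrist_force"],s["tcp_rot"])
c=bot.read_camera("scene");a=c["img"][:,:,::-1];b=bot.read_camera("side")["img"][:,:,::-1]
o=np.hstack([cv2.resize(a[70:200,260:390],(400,400)),cv2.resize(b[250:400,160:310],(400,400))]);cv2.imwrite("pics/s4.png",o)
```

```text
[0.56082715 0.17375432 0.21868557] [ 0.1099594  -0.02190561  0.06428166] [ 3.14056541e+00 -8.08722136e-04 -2.17047951e-03]
```

View pics/s4.png

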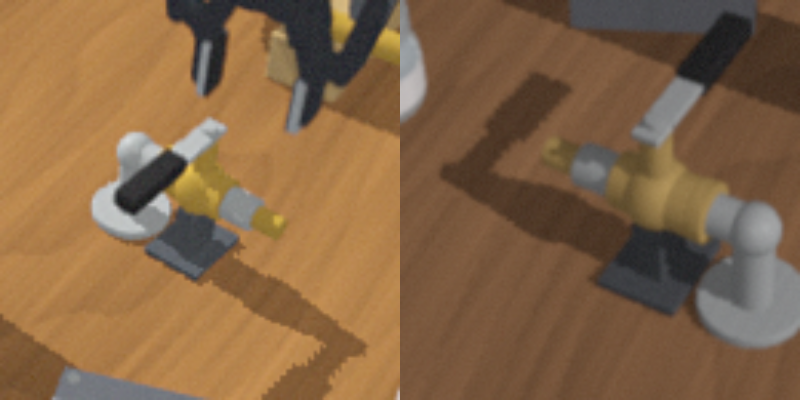

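Run:
```python
from plan import *
S=bot.read_camera("scene");D=bot.read_camera("side")
p,r=tri([ray(S,(309.2,129)),ray(D,(277.8,268.5))]);print(p,r)
d=p[:2]-[.504,.247];print(np.rad2deg(np.arctan2(d[1],d[0])),np.linalg.norm(d))
pp=[plane(S,(260+u*.325,70+v*.325),.067)[:2] for u,v in [(140,150),(270,220)]];print(pp, np.rad2deg(np.arctan2(*(pp[1]-pp[0])[::-1])))
plan([((.52,-.15,.26),0,14,.8),((.519,-.20,.26),0,4,.8)])
```

```text
[0.49654836 0.17746184 0.11334323] [np.float64(0.0014391630000034805), np.float64(0.001439163000003422)]
-96.11642151124877 0.06993627644544761
[array([0.4478194 , 0.25250378]), array([0.5656275 , 0.24010389])] -6.008543972299966
max 0.78 rows 18 end [ 0.5190594  -0.20013635  0.26004168] [ 3.14133592e+00 -6.86943033e-04 -9.04124826e-05]
[ -0.1, 0.77, -0.1, 0, 0, 0, 0.8, -0.09, 0.77, -0.1, 0, 0, 0, 0.8, -0.1, 0.77, -0.1, 0, 0, 0, 0.8, -0.1, 0.77, -0.1, 0, 0, 0, 0.8, -0.1, 0.77, -0.1, 0, 0, 0, 0.8, -0.09, 0.77, -0.11, 0.01, 0, 0, 0.8, -0.1, 0.77, -0.1, 0, 0.01, 0, 0.8, -0.1, 0.78, -0.1, 0, 0, 0, 0.8, -0.09, 0.77, -0.1, 0, 0, 0, 0.8, -0.1, 0.77, -0.1, 0, 0, 0, 0.8 ]
[ -0.1, 0.77, -0.1, 0, 0, 0, 0.8, -0.1, 0.77, -0.11, 0, 0, 0, 0.8, -0.09, 0.77, -0.1, 0, 0, 0, 0.8, -0.1, 0.77, -0.1, 0, 0, 0, 0.8, -0.01, 0.42, 0, 0, 0, 0, 0.8, -0.01, 0.41, 0, 0, 0, 0, 0.8, 0, 0.42, 0, 0, 0, 0, 0.8, -0.01, 0.42, 0, 0, 0, 0, 0.8 ]
```

The shut lever measures -96.1° and the pipe -6.0°, so it is across the pipe. Next is the stylus.

Emit:
arm_command --steps '[-0.1, 0.77, -0.1, 0, 0, 0, 0.8, -0.09, 0.77, -0.1, 0, 0, 0, 0.8, -0.1, 0.77, -0.1, 0, 0, 0, 0.8, -0.1, 0.77, -0.1, 0, 0, 0, 0.8, -0.1, 0.77, -0.1, 0, 0, 0, 0.8, -0.09, 0.77, -0.11, 0, 0, 0, 0.8, -0.1, 0.77, -0.1, 0, 0, 0, 0.8, -0.1, 0.78, -0.1, 0, 0, 0, 0.8, -0.09, 0.77, -0.1, 0, 0, 0, 0.8, -0.1, 0.77, -0.1, 0, 0, 0, 0.8]'

```text
time: 12.25
tool_pos: [0.5307, -0.0593, 0.2469]
tcp_rot: [3.14, -0.002, -0.005]
wrist_force: [0.3, 0.1, 0.2]
width: 0.801
```

Emit:
arm_command --steps '[-0.1, 0.77, -0.1, 0, 0, 0, 0.8, -0.1, 0.77, -0.11, 0, 0, 0, 0.8, -0.09, 0.77, -0.1, 0, 0, 0, 0.8, -0.1, 0.77, -0.1, 0, 0, 0, 0.8, 0, 0.5, 0, 0, 0, 0, 0.8, 0, 0, 0, 0, 0, 0, 0.8]'

```text
time: 13.0
tool_pos: [0.5198, -0.166, 0.2599]
tcp_rot: [3.141, -0.004, -0.002]
wrist_force: [0.8, 0.2, 0.6]
width: 0.801
```

Run:
```python
from h import *
s=bot.read_state();c=bot.read_camera("wrist");cv2.imwrite("pics/w3.png",c["img"][:,:,::-1])
P=wristP(c,s);np.savez("w3.npz",P=P)
print(s["tool_pos"],[proj(c,p,P).round() for p in [(.519,-.236,.135),(.519,-.238,.065)]])
```

```text
[ 0.51984048 -0.16601705  0.25989416] [array([282., 288.]), array([282., 254.])]
```

View pics/w3.png

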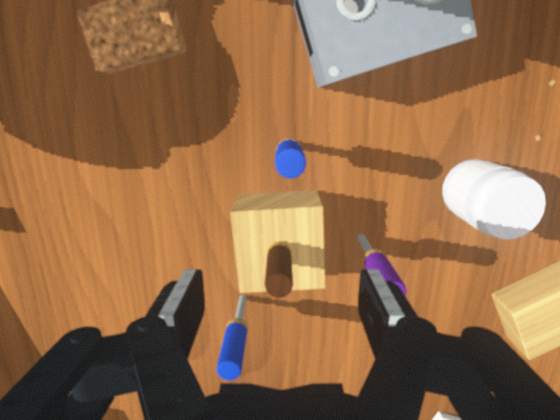

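Run:
```python
from plan import *
c=bot.read_camera("wrist");P=np.load("w3.npz")["P"];a=c["img"][:,:,::-1]
cv2.imwrite("pics/w3z.png",cv2.resize(a[180:310,220:340],None,fx=5,fy=5))
for uv,z in [((279,284),.135),((355,5),.083)]: print(plane(c,uv,z,P))
```

```text
[ 0.51662673 -0.23230912  0.135     ]
[ 0.57713413 -0.01467152  0.083     ]
```

View pics/w3z.png

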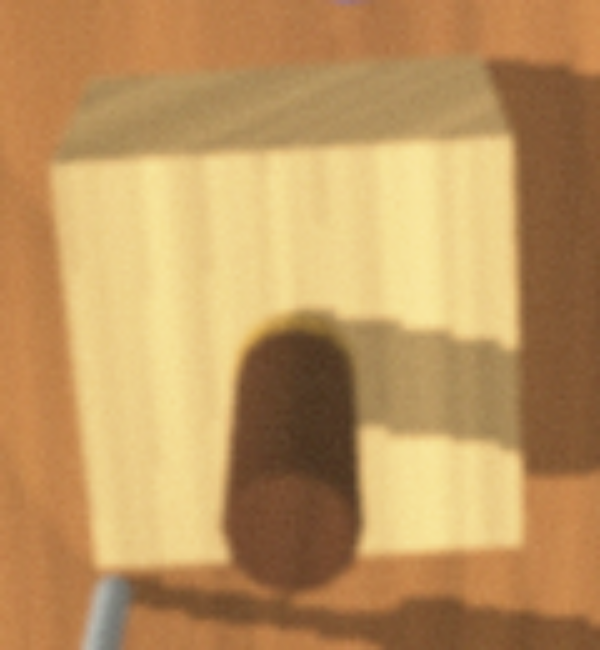

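Emit:
arm_command --steps '[-0.04, 0.8, 0, 0, 0, 0, 0.6, -0.04, 0.8, 0, 0, 0, 0, 0.6, 0, 0.73, 0, 0, 0, 0, 0.6, 0, 0, 0.8, 0, 0, 0, 0.6, 0, 0, 0.8, 0, 0, 0, 0.6]'

```text
time: 13.72
tool_pos: [0.5186, -0.2353, 0.2126]
tcp_rot: [3.14, -0.001, 0.002]
wrist_force: [0.0, 0.5, 0.3]
width: 0.599
```

Run:
```python
from h import *
s=bot.read_state();print(s["tool_pos"],s["wrist_force"],s["tcp_rot"])
c=bot.read_camera("scene");a=c["img"][:,:,::-1];b=bot.read_camera("side")["img"][:,:,::-1]
o=np.hstack([cv2.resize(a[180:360,90:270],(400,400)),cv2.resize(b[60:240,260:440],(400,400))]);cv2.imwrite("pics/s5.png",o)
```

```text
[ 0.51861398 -0.23534165  0.21263534] [0.02247873 0.53554855 0.33481229] [ 3.14012740e+00 -9.85222933e-04  1.90591760e-03]
```

View pics/s5.png

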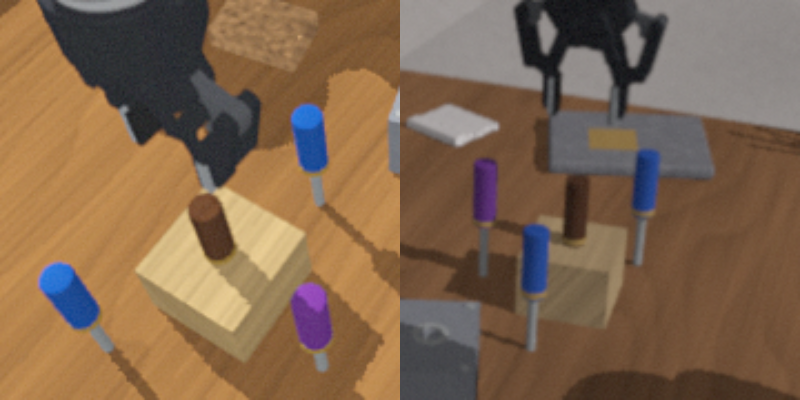

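The open jaws are lined up above the dark wooden stylus and clear of the look-alikes. I'll lower 112 mm and grip.

Emit:
arm_command --steps '[-0.02, 0, 0.8, 0, 0, 0, 0.6, 0, 0, 0.8, 0, 0, 0, 0.6, 0, 0, 0.8, 0, 0, 0, 0.6, 0, 0, 0.8, 0, 0, 0, 0.6, 0, 0, 0.53, 0, 0, 0, 0.6, 0, 0, 0, 0, 0, 0, 0.6]'

```text
time: 14.58
tool_pos: [0.5171, -0.2347, 0.1002]
tcp_rot: [3.141, -0.0, -0.003]
wrist_force: [-0.9, 0.4, -0.6]
width: 0.602
```

Emit:
arm_command --steps '[0, 0, 0, 0, 0, 0, 0.3, 0, 0, 0, 0, 0, 0, 0.2, 0, 0, 0, 0, 0, 0, 0.1, 0, 0, 0, 0, 0, 0, 0, 0, 0, 0, 0, 0, 0, 0, 0, 0, 0, 0, 0, 0, 0]' --squeeze 50

```text
time: 15.32
tool_pos: [0.5186, -0.2356, 0.1024]
tcp_rot: [3.139, -0.001, 0.004]
wrist_force: [-0.1, 0.5, 4.7]
width: 0.262
```

Emit:
arm_command --steps '[0, 0, -0.5, 0, 0, 0, 0, 0, 0, -0.7, 0, 0, 0, 0, 0, 0, -0.8, 0, 0, 0, 0, 0, 0, -0.8, 0, 0, 0, 0, 0, 0, -0.7, 0, 0, 0, 0, 0, 0, -0.2, 0, 0, 0, 0, 0, 0, 0, 0, 0, 0, 0]'

```text
time: 16.2
tool_pos: [0.5176, -0.235, 0.2122]
tcp_rot: [3.14, -0.001, 0.001]
wrist_force: [-0.2, 0.0, -1.0]
width: 0.267
```

Run:
```python
from h import *
s=bot.read_state();print(s["tool_pos"],s["wrist_force"],s["tcp_rot"],s["width"])
c=bot.read_camera("scene");a=c["img"][:,:,::-1];b=bot.read_camera("side")["img"][:,:,::-1]
o=np.hstack([cv2.resize(a[130:330,90:290],(400,400)),cv2.resize(b[40:240,260:460],(400,400))]);cv2.imwrite("pics/s6.png",o)
cv2.imwrite("pics/s6w.png",bot.read_camera("wrist")["img"][:,:,::-1])
```

```text
[ 0.51759053 -0.23500757  0.21222495] [-0.23883233  0.0114514  -0.97231293] [ 3.14010354e+00 -8.11597991e-04  1.12299783e-03] 0.26668008324495424
```

View pics/s6.png

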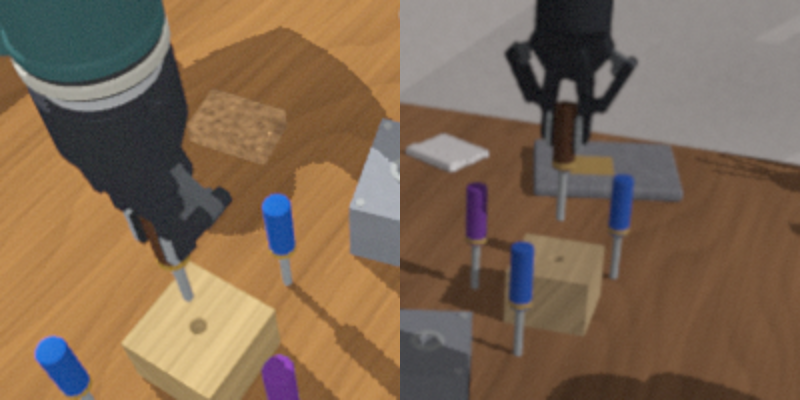

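View pics/s6w.png

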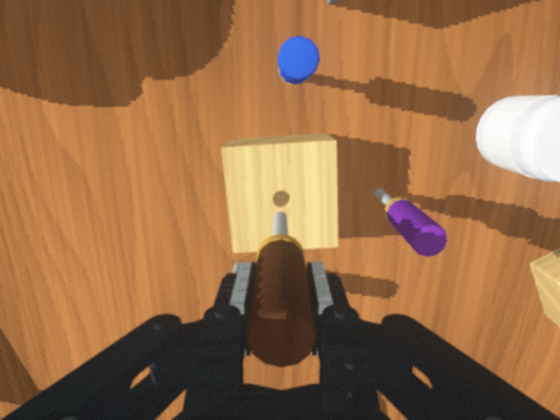

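Run:
```python
from h import *
S=bot.read_camera("scene")["img"][:,:,::-1];D=bot.read_camera("side")["img"][:,:,::-1];W=bot.read_camera("wrist")["img"][:,:,::-1]
f=lambda i,x,y:cv2.resize(i[y:y+100,x:x+65],None,fx=4,fy=6,interpolation=cv2.INTER_CUBIC)
f=lambda i,x,y,w,h:cv2.resize(i[y:y+h,x:x+w],None,fx=5,fy=5,interpolation=cv2.INTER_CUBIC)
cv2.imwrite("pics/s7.png",np.hstack([f(S,155,220,50,80),f(D,325,85,40,80),f(W,250,200,65,80)]))
```

View pics/s7.png

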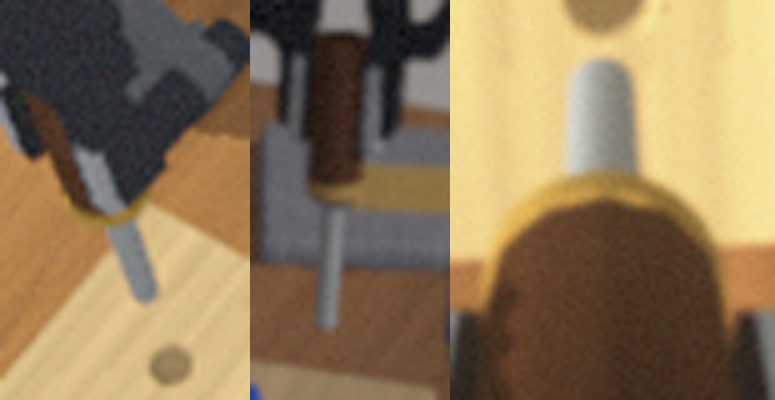

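```bash
cat > tip.py <<'E'
from h import *
np.set_printoptions(precision=4,suppress=True)
def tip(s_uv,d_uv,w_uv,zg=None):
    s=bot.read_state();S=bot.read_camera("scene");D=bot.read_camera("side");W=bot.read_camera("wrist");P=wristP(W,s)
    rs=[ray(S,s_uv),ray(D,d_uv),ray(W,w_uv,P)]
    p,r=tri(rs);print("tip",p,r,"SD",tri(rs[:2])[0],"rel tool",p-s["tool_pos"],s["tool_pos"])
    if zg: print([plane(c,u,zg,Q)[:2] for c,u,Q in [(S,s_uv,None),(D,d_uv,None),(W,w_uv,P)]])
E
python3 - <<'E'
from tip import *
tip((184.2,278.8),(339.8,150),(279.6,213.9),.147)
tip((155+105/5,220+215/5),(325+84/5,85+190/5),(250+150/5,200+225/5),.207)
S=bot.read_camera("scene");print(plane(S,(189,293),.065),plane(bot.read_camera("side"),(339.5,169.5),.065))
E
```

```text
tip [ 0.516  -0.2327  0.1131] [np.float64(0.001594721853491666), np.float64(0.0012740156579100228), np.float64(0.001723695384340372)] SD [ 0.517  -0.2337  0.1135] rel tool [-0.0011  0.0021 -0.0979] [ 0.5171 -0.2348  0.211 ]
[array([ 0.5343, -0.2433]), array([ 0.5004, -0.1717]), array([ 0.5149, -0.2203])]
tip [ 0.5171 -0.2351  0.1717] [np.float64(0.0036886856957331227), np.float64(0.0041884359416711064), np.float64(0.005101202954269397)] SD [ 0.519  -0.2393  0.1734] rel tool [-0.0003 -0.0002 -0.0398] [ 0.5174 -0.2349  0.2115]
[array([ 0.5391, -0.2495]), array([ 0.4997, -0.1697]), array([ 0.5157, -0.2146])]
[ 0.5182 -0.2344  0.065 ] [ 0.5144 -0.2365  0.065 ]
```

Run:
```python
from plan import *
plan([((.5175,-.235,.262),0,3,0),((.580,-.013,.262),0,12,0),((.580,-.013,.205),0,4,0)])
```

```text
max 0.62 rows 19 end [ 0.58014594 -0.01302364  0.20509705] [ 3.14135259e+00 -7.50535401e-04  5.61697062e-04]
[ 0, 0, -0.56, 0, 0, 0, 0, 0, 0, -0.55, 0.01, 0, 0, 0, 0, 0, -0.56, 0, 0, 0, 0, 0.17, -0.62, 0, 0, 0, 0, 0, 0.18, -0.61, 0, 0, 0, 0, 0, 0.17, -0.62, 0, 0, 0, 0, 0, 0.17, -0.62, 0, 0, 0, 0, 0, 0.17, -0.61, 0, 0, 0, 0, 0, 0.18, -0.62, 0, 0, 0, 0, 0, 0.17, -0.62, 0, 0, 0, 0, 0 ]
[ 0.17, -0.61, 0, 0, 0, 0, 0, 0.18, -0.62, 0, 0, 0, 0, 0, 0.17, -0.62, 0, 0, 0, 0, 0, 0.17, -0.61, 0, 0, 0, 0, 0, 0.18, -0.62, 0, 0, 0, 0, 0, 0, 0, 0.48, 0, 0, 0, 0, 0, 0, 0.47, 0, 0, 0, 0, 0, 0, 0.48, 0, 0, 0, 0, 0, 0, 0.47, 0, 0, 0, 0 ]
```

Emit:
arm_command --steps '[0, 0, -0.56, 0, 0, 0, 0, 0, 0, -0.55, 0, 0, 0, 0, 0, 0, -0.56, 0, 0, 0, 0, 0.17, -0.62, 0, 0, 0, 0, 0, 0.18, -0.61, 0, 0, 0, 0, 0, 0.17, -0.62, 0, 0, 0, 0, 0, 0.17, -0.62, 0, 0, 0, 0, 0, 0.17, -0.61, 0, 0, 0, 0, 0, 0.18, -0.62, 0, 0, 0, 0, 0, 0.17, -0.62, 0, 0, 0, 0, 0]'

```text
time: 18.15
tool_pos: [0.5543, -0.104, 0.2619]
tcp_rot: [3.14, -0.001, 0.0]
wrist_force: [0.2, 1.1, -0.4]
width: 0.266
```

Emit:
arm_command --steps '[0.17, -0.61, 0, 0, 0, 0, 0, 0.18, -0.62, 0, 0, 0, 0, 0, 0.17, -0.62, 0, 0, 0, 0, 0, 0.17, -0.61, 0, 0, 0, 0, 0, 0.18, -0.62, 0, 0, 0, 0, 0, 0, 0, 0.48, 0, 0, 0, 0, 0, 0, 0.47, 0, 0, 0, 0, 0, 0, 0.48, 0, 0, 0, 0, 0, 0, 0.47, 0, 0, 0, 0, 0, 0, 0, 0, 0, 0, 0]'

```text
time: 19.4
tool_pos: [0.5787, -0.0134, 0.2026]
tcp_rot: [3.141, -0.002, -0.006]
wrist_force: [-0.9, -0.3, -0.5]
width: 0.268
```

Run:
```python
from h import *
s=bot.read_state();print(s["tool_pos"],s["wrist_force"],s["tcp_rot"],s["width"])
S=bot.read_camera("scene");D=bot.read_camera("side");W=bot.read_camera("wrist");P=wristP(W,s)
print([proj(c,(.579,-.012,.083),Q).round() for c,Q in [(S,None),(D,None),(W,P)]])
f=lambda i,x,y,w,h:cv2.resize(i["img"][y:y+h,x:x+w,::-1],None,fx=5,fy=5,interpolation=cv2.INTER_CUBIC)
cv2.imwrite("pics/t1.png",np.hstack([f(S,270,160,50,80),f(D,245,150,50,80),f(W,252,180,55,80)]))
```

```text
[ 0.57873485 -0.01339593  0.20260492] [-0.85852582 -0.31385095 -0.48937641] [ 3.14050454e+00 -1.81187418e-03 -5.50611486e-03] 0.26750613482284685
[array([293., 214.]), array([274., 210.]), array([284., 207.])]
```

View pics/t1.png

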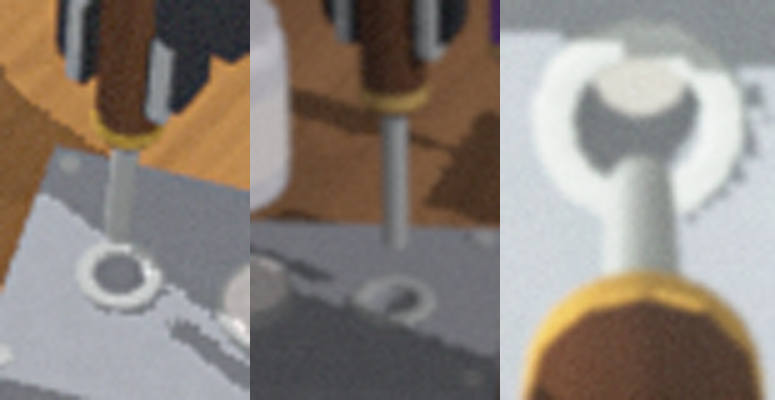

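Run:
```python
from tip import *
q=lambda x,y,ox,oy:((x+.5)/5-.5+ox,(y+.5)/5-.5+oy)
tip(q(118,239,270,160),q(146,246,245,150),q(141,168,252,180))
tip(q(119,274,270,160),q(146,300,245,150),q(138,122,252,180),.083)
s=bot.read_state();W=bot.read_camera("wrist");P=wristP(W,s)
for z in (.1035,): print(plane(W,q(141,168,252,180),z,P))
```

```text
tip [ 0.5788 -0.0119  0.1057] [np.float64(0.0010615759346675857), np.float64(0.0014200983976520717), np.float64(0.0017117467787252276)] SD [ 0.5793 -0.0135  0.1062] rel tool [-0.0017  0.0014 -0.0996] [ 0.5805 -0.0133  0.2053]
tip [ 0.5788 -0.0109  0.083 ] [np.float64(0.0010322534333059785), np.float64(0.0008940097328512662), np.float64(0.0008435517007110547)] SD [ 0.5793 -0.0116  0.0832] rel tool [-0.0019  0.0022 -0.1227] [ 0.5807 -0.0131  0.2057]
[array([ 0.5799, -0.0112]), array([ 0.5787, -0.0123]), array([ 0.5782, -0.0103])]
[ 0.5784 -0.0107  0.1035]
```

The tip is centred over the hole to about 1.5 mm. I'll shift +y by 1 mm and lower until just above the button.

Emit:
arm_command --steps '[0, -0.04, 0.3, 0, 0, 0, 0, 0, 0, 0.3, 0, 0, 0, 0, 0, 0, 0.3, 0, 0, 0, 0, 0, 0, 0.2, 0, 0, 0, 0, 0, 0, 0, 0, 0, 0, 0]'

```text
time: 20.52
tool_pos: [0.5795, -0.0119, 0.1708]
tcp_rot: [3.14, -0.001, -0.002]
wrist_force: [-0.2, -0.3, -0.4]
width: 0.267
```

Emit:
arm_command --steps '[0, 0, 0.3, 0, 0, 0, 0, 0, 0, 0.3, 0, 0, 0, 0, 0, 0, 0, 0, 0, 0, 0]'

```text
time: 20.9
tool_pos: [0.5792, -0.0119, 0.1525]
tcp_rot: [3.14, -0.001, -0.003]
wrist_force: [0.5, -0.3, -0.1]
width: 0.271
```

Run:
```python
from h import *
s=bot.read_state();print(s["tool_pos"],s["wrist_force"],s["tcp_rot"],s["width"])
S=bot.read_camera("scene");D=bot.read_camera("side");W=bot.read_camera("wrist");P=wristP(W,s)
f=lambda i,x,y,w,h:cv2.resize(i["img"][y:y+h,x:x+w,::-1],None,fx=5,fy=5,interpolation=cv2.INTER_CUBIC)
cv2.imwrite("pics/t2.png",np.hstack([f(S,270,160,50,80),f(D,245,150,50,80),f(W,252,180,55,80)]))
```

```text
[ 0.57920621 -0.0118601   0.15250849] [ 0.4720516  -0.30475216 -0.0904863 ] [ 3.14047658e+00 -7.75633529e-04 -3.18562148e-03] 0.2709984787406296
```

View pics/t2.png

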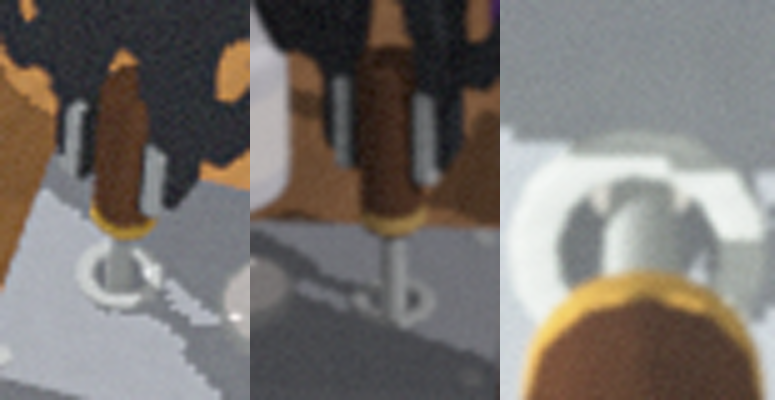

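The rod is inside the hole, centred and without contact (force near 0). I'll press gradually and watch the force.

Emit:
arm_command --steps '[0, 0, 0.1, 0, 0, 0, 0, 0, 0, 0, 0, 0, 0, 0]'

```text
time: 21.3
tool_pos: [0.5801, -0.0119, 0.1507]
tcp_rot: [3.14, -0.001, 0.0]
wrist_force: [-0.4, 0.5, -0.5]
width: 0.269
```

Emit:
arm_command --steps '[0, 0, 0.1, 0, 0, 0, 0, 0, 0, 0, 0, 0, 0, 0]'

```text
time: 21.55
tool_pos: [0.58, -0.0119, 0.1476]
tcp_rot: [3.14, -0.001, -0.0]
wrist_force: [0.4, -0.5, -0.6]
width: 0.269
```

Emit:
arm_command --steps '[0, 0, 0.07, 0, 0, 0, 0, 0, 0, 0, 0, 0, 0, 0]'

```text
time: 21.8
tool_pos: [0.5802, -0.0119, 0.146]
tcp_rot: [3.14, -0.001, 0.001]
wrist_force: [-1.4, 0.0, 1.7]
width: 0.27
```

Contact at a TCP height of about 0.146.

Emit:
arm_command --steps '[0, 0, 0.07, 0, 0, 0, 0, 0, 0, 0, 0, 0, 0, 0]'

```text
time: 22.05
tool_pos: [0.5803, -0.0119, 0.1439]
tcp_rot: [3.14, -0.001, 0.001]
wrist_force: [-1.5, 0.4, 2.7]
width: 0.262
```

Emit:
arm_command --steps '[0, 0, 0.07, 0, 0, 0, 0, 0, 0, 0, 0, 0, 0, 0]'

```text
time: 22.3
tool_pos: [0.5803, -0.0119, 0.1418]
tcp_rot: [3.14, -0.001, 0.001]
wrist_force: [-1.7, 0.0, 5.9]
width: 0.268
```

Emit:
arm_command --steps '[0, 0, 0.05, 0, 0, 0, 0, 0, 0, 0, 0, 0, 0, 0]'

```text
time: 22.55
tool_pos: [0.5805, -0.0119, 0.1412]
tcp_rot: [3.14, -0.001, 0.002]
wrist_force: [-2.7, 0.4, 9.1]
width: 0.273
```

Emit:
arm_command --steps '[0, 0, 0.04, 0, 0, 0, 0, 0, 0, 0, 0, 0, 0, 0]'

```text
time: 22.8
tool_pos: [0.5807, -0.012, 0.1411]
tcp_rot: [3.14, -0.001, 0.002]
wrist_force: [-4.2, -0.2, 14.6]
width: 0.268
```

The force rises past 14 N with no further travel, so the button is at its bottom. I'll hold and check everything.

Emit:
arm_command --steps '[0, 0, 0, 0, 0, 0, 0, 0, 0, 0, 0, 0, 0, 0, 0, 0, 0, 0, 0, 0, 0, 0, 0, 0, 0, 0, 0, 0, 0, 0, 0, 0, 0, 0, 0, 0, 0, 0, 0, 0, 0, 0, 0, 0, 0, 0, 0, 0, 0]'

```text
time: 23.68
tool_pos: [0.5807, -0.012, 0.1411]
tcp_rot: [3.14, -0.001, 0.002]
wrist_force: [-5.4, 0.5, 13.1]
width: 0.269
```

Run:
```python
from h import *
s=bot.read_state();print(s["tool_pos"],s["wrist_force"],s["width"])
S=bot.read_camera("scene");D=bot.read_camera("side")
cv2.imwrite("pics/f1.png",cv2.resize(S["img"][:,:,::-1],(700,525)));cv2.imwrite("pics/f2.png",cv2.resize(D["img"][:,:,::-1],(700,525)))
```

```text
[ 0.58067437 -0.01197304  0.14109964] [-5.37297727  0.47255233 13.12644189] 0.2690868815657056
```

View pics/f1.png

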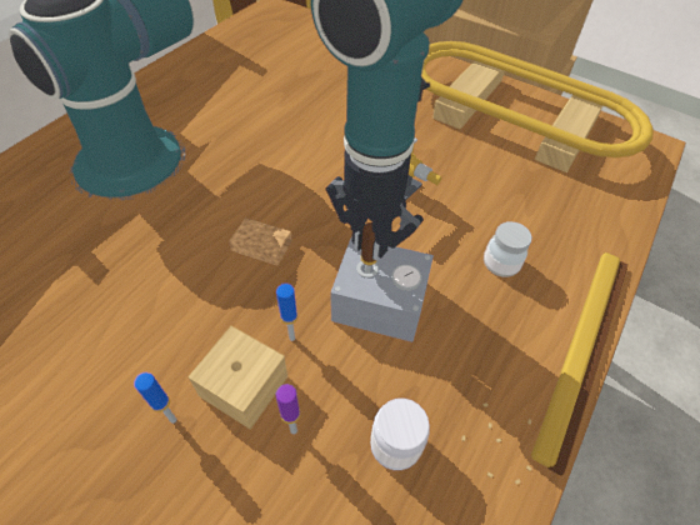

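View pics/f2.png

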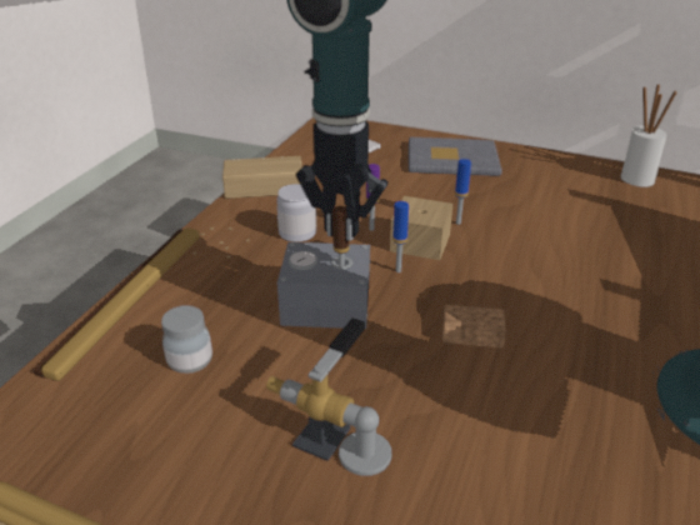

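The views show the lever still across the pipe (side view ~(340,350)), the stylus in the collar, and the jar, tin and sanding block where they were. The push is steady at 13 N, so I'll hand in.

Run:
```python
from workcell import bot
print(bot.finish_job());s=bot.read_state();print(s["time"],s["wrist_force"],s["width"])
```

```text
the job is handed in; nothing more can be done
None
the job is handed in; nothing more can be done
```

I shut the valve and pressed the reset button with the wooden stylus. I handed the job in at about 24 s of the 58 s, still gripping the stylus and holding the button down. No verdict was reported.

- **Valve:** I pushed the lever with closed fingers until it would go no further and the force rose to 23 N. The pictures put the lever at −96.1° and the pipe at −6.0°, so it stands across the pipe. The final side view still shows it that way.
- **Button:** The rod went down the hole without touching until about 0.146 m tool height. The force then rose to about 6 N over roughly 5 mm, and climbed past 14 N with almost no further movement. I can't see the button's travel directly, so "all the way in" rests on that force and movement.
- **Final hold:** Just before hand-in the upward force was steady at about 13 N, with about 5 N sideways. The rod may be leaning lightly on the hole wall. The stylus was gripped at 50 N, with the finger opening steady at 0.27.
- **Bystanders:** The jar, tin and sanding block look unmoved in the final pictures. I judged that by eye and did not measure it.
- **Measurement spread:** The cameras agreed on positions to within 1–3 mm. A reading taken after hand-in was refused, so the last force check is from just before it.

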